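Bring the steel block to the pointer of a rotary inspection fixture and hold it there

TASK

First swing the dial-gauge arm round towards the left until it is well clear of the turntable, so that no part of it is left above the turntable, and only then turn the turntable until the steel block (the smaller block with one round dark spot on top, not the larger slotted housing across from it) faces the pointer at the front of the fixture, with the block's middle on the pointer. Finish with the gripper closed on one of the turntable's upright grip posts, holding the turntable still: do not let go. Leave the loose things lying round the fixture where they are.

Things in the scene. Friction and masses are not known exactly. Their poses are not given: they have to be found in the camera images.
- rotary_fixture: The fixture's cast grey base, fixed to the bench: a round foot 266 mm in diameter, 24 mm high. Origin on the turntable's axis at bench height; z up; its -x axis points from the axis to its front, where the pointer stands.
- index_pointer (a point): Tip of the fixed steel pointer at the front of the base, 129 mm from the turntable's axis, 46 mm above the bench; it points at the axis. The bracket behind it reaches 164 mm from the axis and 54 mm high.
- turntable_centre (a point): Centre of the top face of the aluminium turntable (250 mm in diameter, top face 40 mm above the bench), on its axis; axes as rotary_fixture. A hub in the middle stands 55 mm above the bench; nothing on the turntable but the grip posts is higher than 70 mm above the bench.
- turntable (a joint): Angle of the turntable in rad, growing counter-clockwise seen from above; 0 or 2 pi when the steel block is at the pointer (stops at -6.2 and 12.5). Starts anywhere from 0.9 to 5.4. Only friction (about 0.12 N m) holds it where it is left. It should be turned only after the gauge arm is clear.
- steel_block_centre (a point): Middle of the steel block fixed on the turntable (30 mm radially, 50 mm along the rim, 25 mm high, one round dark spot on top), 78 mm from the axis, 52 mm above the bench; x axis points from the block through the turntable's axis.
- housing_centre (a point): Middle of the housing, across from the steel block, 78 mm from the axis (42 x 62 mm, 24 mm high, with slots). Four parts are fixed on the turntable 90 degrees apart; counter-clockwise seen from above: steel block, hexagon nut (22 mm wide, 12 mm high), housing, bushing (30 mm across and high).
- gauge_arm (a joint): Angle of the gauge arm about its upright hinge in rad, growing clockwise seen from above: at 0 the arm points over the turntable's axis (its starts are -0.25 to 0.3); from 0.9 on it is clear of the turntable, to the front left of the fixture; stop at 1.7. Only friction (about 0.12 N m) holds it where it is left.
- gauge_arm_hinge (a point): Point on the arm's upright hinge axis, 190 mm above the bench, at the rear left of the fixture (100 mm behind and 160 mm left of the turntable's axis, seen from its front). The post and hinge cap are 38 mm across and 216 mm high.
- gauge_knob (a point): Middle of the upright black knob on the free end of the arm (18 mm across, 30 mm high, 222 mm above the bench), 190 mm from the hinge axis: grip it from above. The arm is a 14 mm square bar 183 to 197 mm above the bench; below its end hangs a round dial gauge 42 mm across, down to 122 mm above the bench.
- grip_post_1: Upright grip post 1 on the turntable, with a black sleeve 16 mm across from 68 mm to 110 mm above the bench; the origin is the middle of its foot, 40 mm above the bench, 95 mm from the turntable's axis, 45 degrees counter-clockwise of the steel block (between it and the nut), seen from above. Round, so it may turn between the fingers.
- grip_post_2: Upright grip post 2 on the turntable, with a black sleeve 16 mm across from 68 mm to 110 mm above the bench; the origin is the middle of its foot, 40 mm above the bench, 95 mm from the turntable's axis, 135 degrees counter-clockwise of the steel block (between nut and housing), seen from above. Round, so it may turn between the fingers.
- grip_post_3: Upright grip post 3 on the turntable, with a black sleeve 16 mm across from 68 mm to 110 mm above the bench; the origin is the middle of its foot, 40 mm above the bench, 95 mm from the turntable's axis, 225 degrees counter-clockwise of the steel block (between housing and bushing), seen from above. Round, so it may turn between the fingers.
- grip_post_4: Upright grip post 4 on the turntable, with a black sleeve 16 mm across from 68 mm to 110 mm above the bench; the origin is the middle of its foot, 40 mm above the bench, 95 mm from the turntable's axis, 315 degrees counter-clockwise of the steel block (between bushing and steel block), seen from above. Round, so it may turn between the fingers.
- caliper: Bystander: flat steel caliper, loose on the bench; leave it alone. Origin at its underside.
- c_clamp: Bystander: small C clamp, loose on the bench; leave it alone. Origin at its underside.
- loose_bushing: Bystander: single turned bushing, 30 mm across and high, standing close to the right side of the fixture, loose on the bench; leave it alone. Origin at its underside.
- flat_brush: Bystander: flat brush with wooden handle, loose on the bench; leave it alone. Origin at its underside.

How it is judged:
On the way, in this order (a step that is already met when the one before it is completed fails the run):
1. the gauge arm is swung clear of the turntable (value of joint gauge_arm above 0.9 rad), for 0.2 s.
2. the steel block is at the pointer, held by a grip post (y of steel_block_centre in the frame of rotary_fixture between -0.011 and 0.011 m and x of steel_block_centre in the frame of rotary_fixture below 0 m and (contact force between the fingers and grip_post_1 above 2.5 N or contact force between the fingers and grip_post_2 above 2.5 N or contact force between the fingers and grip_post_3 above 2.5 N or contact force between the fingers and grip_post_4 above 2.5 N)), for 0.2 s.
At the end, for the whole second after the job is handed in: The middle of the steel block is within 11 mm (about 8 degrees) sideways of the pointer's line, on the pointer's side; the turntable is still (under 0.05 rad/s); the fingers press on one of the grip posts with more than 2.5 N; the gauge arm is at more than 0.9 rad, clear of the turntable (all of step 2 and velocity of joint turntable between -0.05 and 0.05 rad/s and value of joint gauge_arm above 0.9 rad); the arm keeps its last pose, push and grip.
It fails at once if the turntable is turned (block moved over 20 mm) while the gauge arm is above it (distance of steel_block_centre from where it was at the start of the episode above 0.02 m and value of joint gauge_arm below 0.83 rad).
It fails at once if a loose bystander is moved more than 30 mm (distance of any of caliper, c_clamp, loose_bushing, flat_brush from where it was at the start of the episode above 0.03 m).
It also fails if it takes over 64 s, if anything falls off the work surface, if the arm or the gripper's body presses on something with over 40 N, if the wrist force passes 120 N, or if a joint passes its speed limit or range.

ROBOT

A 7-joint arm with a two-finger parallel gripper is mounted at the origin on a cart in front of the work surface, level with it; the furniture and walls round the work are solid. World frame = base frame: x ahead of the robot, y to its left, z up, the work surface at z = 0. Lengths are in m, angles in rad, forces in N, time in s.
With the tool pointing down it reaches from about 0.4 to 0.85 m from the base axis. Payload 4.5 kg.
Tool frame: the origin (TCP) lies where the fingers leave the gripper's body, on its centre line; the fingertips stand 64 mm ahead of it and the grasp point (between the pads) lies 45 mm ahead of it; z points along the fingers, y is the line along which they close (so a half turn about z gives the same grasp; the last joint's range is limited). The gripper opens to 88 mm and grips with 3 to 60 N. Pads are 18 mm wide; open, the fingers measure 123 mm over their backs; the gripper's body (75 mm by 187 mm) begins 45 mm behind the grasp point.
Start: joints at [1.2, 0.689, -0.195, 1.565, 0.157, 0.902, -0.215], TCP at [0.246, -0.574, 0.303] pointing down, gripper open.
Joint ranges: [-3.01, 3.01], [-0.46, 2.08], [-1.47, 1.51], [0.13, 2.56], [-1, 4.14], [0.04, 2.09], [-2.66, 2.66]. Speed limits (rad/s): [2.57, 2.57, 3.14, 3.14, 3.14, 3.14, 3.14].

INTERFACE

Orientations are given as a unit quaternion [x, y, z, w].
In Python, from plant import r gives the robot as it stands.
- The arm moves only by the tool play_rows, never from a script. Its arguments are lists of equal length, an entry for each row: "translation": the shift along the tool's x, y, z in m, a list of three; "delta_rot": the turn, a rotation vector about the tool's x, y, z in degrees, a list of three; "grip": the opening, from -1 (shut) to 1 (fully open). In form: {"translation": [[x, y, z], ...], "delta_rot": [[rx, ry, rz], ...], "grip": [grip, ...]}. A call has 1 to 20 rows; each row shifts and turns the commanded pose from where the row before left it, along the tool's axes as they then stand; what a row does not reach is not made up. A row lasts 1/8 s, in which the tool goes at most 62.5 mm and 10.7 degrees, less where a joint would pass 70% of its speed; a pose out of reach is approached as far as the arm can. A call with a gripper value outside its range is refused whole. The fingers move at their own pace and stop on an object; "squeeze" is the grip in N (left out, the last holds). Time passes only in rows, so rows that do not move let the fingers close. It gives the time, the measured TCP pose, the force, the opening and the grip force at its end, in the units of the state.
- r.get_state(): the state, without advancing time (a new reading comes with each control period).
- r.snapshot(name): name is "scene" or "top" or "wrist"; returns the picture (420x560x3 uint8, blue, green, red); there is no depth.
- r.get_calibration(name): a dict with "intrinsics" (3x3 intrinsics, pixels), "eye" and "rotation" of the camera in the world. Camera axes: x right, y up, looking along -z (the intrinsics and any distortion apply to the point x, -y, -z); pixel columns grow to the right and rows downward; lengths in m; the calibration is good to about 2 mm. A picture is of the moment at which its call begins: read the wrist's pose just before it. get_calibration takes no time and is no camera call; for the wrist camera it gives the pose at the moment of the call.
- r.finish_job(): hands the job in; it is judged then, once.
Trained networks look in the newest picture that a camera, given by its name, has taken for a name from the list of things; names that differ only in an ending like _2 or _b are one class to them, and where a whole thing is asked for, a point or a joint stands for the part that bears it (a point fixed in the world has none). Each returns a list of dicts, best first, with "confidence" (0 to 1); they miss things now and then, are a little off and sometimes report something else, mostly with a low value. They report only what shows in the picture. A call takes as long as a camera call.
- r.look_for(camera, target): "point" ([x, y, z] in m, in world coordinates, good to about 4 mm: the middle of the surface that is visible of it).
- r.silhouettes(camera, target): "pixels" (420x560 bool, what is visible of it).
The state is a dict: "clock": time; "q": joint angles; "qd": joint speeds; "joint_torque": joint torques, N m; "tool_pos": TCP position; "eef_rot": TCP orientation; "contact_force": force on the tool from outside, world axes, zero at the start; "moment": the same for the moment, N m; "opening": opening from 0.0 (shut) to 1.0 (fully open); "finger_force": force on a finger pad.
Only numpy, scipy, OpenCV 4.12 (cv2) and the standard library are available. Lean on these libraries where they do the work, as an engineer would, in place of code of your own. Each camera call takes 0.05 s, during which the arm holds its last target. There are 200 camera calls.

## Working session

There is one attempt and no reset: what is moved stays moved. The work goes in short steps, Python scripts to look and compute and a tool call to move; the robot and the scene stay as the last step left them, time stands still between calls to the robot, and variables do not carry over. Pictures are saved under pics/ and viewed, at most 10 in all, crops included, and the job is handed in when it is done.

Besides the shell and the picture viewer there is one more tool, called after ">>>" as name(argument=value, ...) on one line, values as JSON. play_rows: Moves the arm, as the interface text tells. Its arguments: {"type":"object","properties":{"translation":{"type":"array","items":{"type":"array","items":{"type":"number"}}},"delta_rot":{"type":"array","items":{"type":"array","items":{"type":"number"}}},"grip":{"type":"array","items":{"type":"number"}},"squeeze":{"type":"number"}},"required":["translation","delta_rot","grip"]}

```bash
mkdir -p pics; ls
python3 - <<'E'
from plant import r
import cv2,numpy as np
np.set_printoptions(precision=4,suppress=True)
s=r.get_state();print(s['clock'],s['tool_pos'],s['eef_rot'],s['opening'])
for c in ['scene','top']:
    im=r.snapshot(c);cv2.imwrite(f'pics/{c}0.png',im)
    k=r.get_calibration(c);print(c,k)
    for t in ['gauge_knob','gauge_arm_hinge','turntable_centre','index_pointer','steel_block_centre','housing_centre','grip_post_1','rotary_fixture','loose_bushing']:
        print(t,[(np.array(d['point']),round(d['confidence'],2)) for d in r.look_for(c,t)][:6])
E
```

```text
pics
0.0 [ 0.2459 -0.574   0.3019] [ 0.9796  0.201  -0.0003 -0.0009] 1.0012601671186827
scene {'intrinsics': array([[538.1571,   0.    , 277.9359],
       [  0.    , 538.1571, 200.8933],
       [  0.    ,   0.    ,   1.    ]]), 'eye': array([-0.01  ,  0.7847,  0.8903]), 'rotation': array([-0.1264,  0.4385,  0.8592, -0.2312])}
gauge_knob [(array([ 0.661 , -0.0008,  0.1947]), 0.79)]
gauge_arm_hinge [(array([ 0.6062, -0.0094,  0.0456]), 0.72)]
turntable_centre [(array([ 0.6048, -0.0124,  0.0422]), 0.86), (array([ 0.5789, -0.0388,  0.0428]), 0.73), (array([ 0.5755, -0.2303,  0.0252]), 0.73), (array([ 0.3436, -0.2127,  0.0045]), 0.31)]
index_pointer [(array([ 0.6067, -0.0059,  0.0431]), 0.64)]
steel_block_centre [(array([ 0.5821, -0.0379,  0.0424]), 0.8), (array([0.3851, 0.2425, 0.0119]), 0.73)]
housing_centre [(array([ 0.6647, -0.002 ,  0.1934]), 0.71), (array([ 0.5809, -0.0352,  0.043 ]), 0.64)]
grip_post_1 [(array([ 0.5073, -0.0051,  0.0792]), 0.64), (array([ 0.6732, -0.0975,  0.0819]), 0.59), (array([0.6317, 0.0314, 0.0749]), 0.48), (array([ 0.5433, -0.1335,  0.0816]), 0.43)]
rotary_f
[... 184 characters left out ...]
 , 497.1357, 207.9912],
       [  0.    ,   0.    ,   1.    ]]), 'eye': array([ 0.3239, -0.0717,  1.4127]), 'rotation': array([-0.0575,  0.0507,  0.7062, -0.7038])}
gauge_knob [(array([ 0.6715, -0.0053,  0.1981]), 0.95)]
gauge_arm_hinge []
turntable_centre [(array([ 0.6697, -0.006 ,  0.1975]), 0.5)]
index_pointer [(array([ 0.6001, -0.0409,  0.0402]), 0.58)]
steel_block_centre []
housing_centre [(array([ 0.5843, -0.0583,  0.0391]), 0.82), (array([0.6677, 0.0051, 0.1955]), 0.39)]
grip_post_1 [(array([ 0.5823, -0.0576,  0.0424]), 0.64), (array([ 0.6715, -0.1025,  0.0965]), 0.6), (array([0.6325, 0.0244, 0.0895]), 0.45)]
rotary_fixture [(array([ 0.601 , -0.0386,  0.0408]), 0.97)]
loose_bushing []
```

Run:
```python
import cv2
for c in ['scene','top']:
    im=cv2.imread(f'pics/{c}0.png');
    x,y,w,h=(180,120,280,210) if c=='top' else (0,0,560,420)
    cv2.imwrite(f'pics/{c}0c.png',cv2.resize(im[y:y+h,x:x+w],(800,600),interpolation=cv2.INTER_CUBIC))
```

```text
(no output)
```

View pics/scene0c.png

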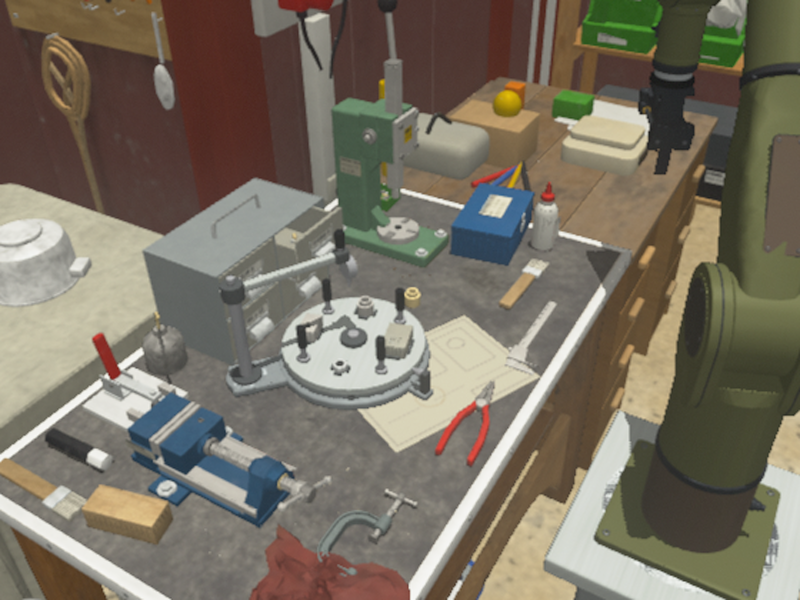

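View pics/top0.png

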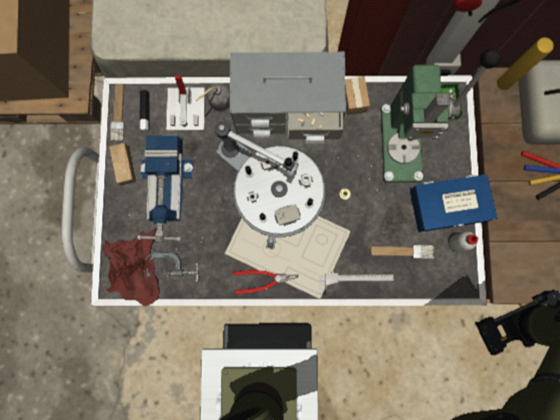

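The scene view shows the gauge arm over the turntable with the knob at about (340,238) of the 800-wide picture. In the top view the hub is at (279,189), the pointer at (270,242) and a block at (288,214). I'm zooming in to identify the block.

Run:
```python
import cv2,numpy as np
a=cv2.imread('pics/scene0.png')[160:290,150:310]; b=cv2.imread('pics/top0.png')[115:255,205:335]
A=cv2.resize(a,(480,390),interpolation=3);B=cv2.resize(b,(320,345),interpolation=3)
B=cv2.copyMakeBorder(B,0,45,0,0,cv2.BORDER_CONSTANT)
cv2.imwrite('pics/zoom.png',np.hstack([A,B]))
```

```text
(no output)
```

View pics/zoom.png

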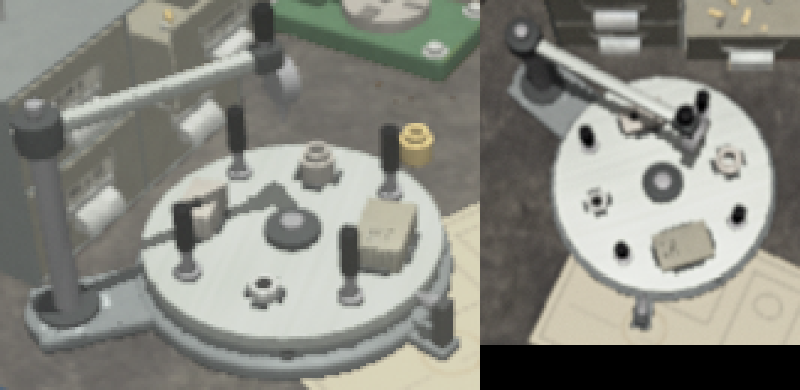

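```bash
cat > h.py <<'E'
import numpy as np
from scipy.spatial.transform import Rotation as R
from plant import r
np.set_printoptions(precision=4,suppress=True)
def ray(c,u,v,z,k=None):
    k=k or r.get_calibration(c);K=k['intrinsics']
    d=R.from_quat(k['rotation']).apply([(u-K[0,2])/K[0,0],-(v-K[1,2])/K[1,1],-1])
    e=np.array(k['eye']);return e+d*(z-e[2])/d[2]
def pix(c,p):
    k=r.get_calibration(c);K=k['intrinsics']
    q=R.from_quat(k['rotation']).inv().apply(np.array(p)-k['eye'])
    return np.array([K[0,2]-K[0,0]*q[0]/q[2],K[1,2]+K[1,1]*q[1]/q[2]])
E
python3 - <<'E'
from h import *
Z=lambda u,v:(205+(u-480)*130/320,115+v*140/345)
S=lambda u,v:(150+u/3,160+v/3)
t={'hub':(662,181,.055),'tip':(643,300,.046),'hinge':(521,33,.216),'knob':(686,115,.237),'hous':(684,245,.064),'p3':(622,247,.11),'p2?':(587,131,.11),'p4':(738,211,.11),'p1':(702,94,.11),'nut':(597,200,.05),'bush':(728,158,.07)}
for n,(u,v,z) in t.items(): print(n,ray('top',*Z(u,v),z)[:3])
t={'hub':(292,218,.055),'hinge':(38,110,.216),'knob':(262,10,.237),'pL':(183,207,.11),'pB':(236,112,.11),'pR':(389,132,.11),'pF':(349,232,.11),'block':(205,190,.064),'hous':(390,215,.064)}
print()
for n,(u,v,z) in t.items(): print(n,ray('scene',*S(u,v),z))
E
```

```text
hub [ 0.5885 -0.0579  0.055 ]
tip [ 0.4548 -0.0362  0.046 ]
hinge [0.7107 0.0833 0.216 ]
knob [ 0.6191 -0.0836  0.237 ]
hous [ 0.5142 -0.0823  0.064 ]
p3 [ 0.5058 -0.0153  0.11  ]
p2? [0.6337 0.0232 0.11  ]
p4 [ 0.5445 -0.1404  0.11  ]
p1 [ 0.6745 -0.1026  0.11  ]
nut [0.568  0.0157 0.05  ]
bush [ 0.6114 -0.1321  0.07  ]

hub [ 0.5889 -0.0581  0.055 ]
hinge [0.7028 0.0913 0.216 ]
knob [ 0.6176 -0.0756  0.237 ]
pL [0.6305 0.0278 0.11  ]
pB [ 0.6675 -0.0973  0.11  ]
pR [ 0.5414 -0.1357  0.11  ]
pF [ 0.5026 -0.0098  0.11  ]
block [ 0.6657 -0.0442  0.064 ]
hous [ 0.5152 -0.0915  0.064 ]
```

>>> play_rows(translation=[[0,0,-0.03],[0.045,-0.0256,0],[0.045,-0.0256,0],[0.045,-0.0256,0],[0.045,-0.0256,0],[0.045,-0.0256,0],[0.045,-0.0256,0],[0.045,-0.0256,0],[0.045,-0.0256,0],[0.045,-0.0256,0],[0.045,-0.0256,0],[0.045,-0.0256,0],[0.042,-0.0256,0],[0,0,0],[0,0,0]], delta_rot=[[0,0,0],[0,0,0],[0,0,0],[0,0,0],[0,0,0],[0,0,0],[0,0,0],[0,0,0],[0,0,0],[0,0,0],[0,0,0],[0,0,0],[0,0,0],[0,0,0],[0,0,0]], grip=[1,1,1,1,1,1,1,1,1,1,1,1,1,1,1])

```text
clock: 2.88
tool_pos: [0.6184, -0.0814, 0.3325]
eef_rot: [0.98, 0.201, -0.001, 0.0]
contact_force: [0.8, -0.9, -0.4]
opening: 0.999
finger_force: 0.0
```

Run:
```python
from h import *
import cv2
s=r.get_state();print(s['clock'],s['tool_pos'],s['eef_rot'],s['q'],s['contact_force'])
im=r.snapshot('wrist');k=r.get_calibration('wrist');print(k)
for p in [(.618,-.08,.237),(.588,-.058,.055),(.459,-.037,.046),(.707,.087,.216)]: print(pix('wrist',p))
cv2.imwrite('pics/w1.png',im)
```

```text
2.875 [ 0.6184 -0.0814  0.3325] [ 0.9796  0.2008 -0.0005  0.0005] [ 0.1459  0.6539 -0.1614  1.5343  0.1207  0.9639 -1.2181] [ 0.8091 -0.9471 -0.4158]
{'intrinsics': array([[305.1702,   0.    , 275.2637],
       [  0.    , 305.1702, 210.5788],
       [  0.    ,   0.    ,   1.    ]]), 'eye': array([ 0.6824, -0.0553,  0.4149]), 'rotation': array([-0.1145,  0.0747, -0.5456,  0.8268])}
[270.5469 239.7879]
[246.2225 199.9591]
[196.6274 278.4759]
[ 57.2031 -21.82  ]
```

View pics/w1.png

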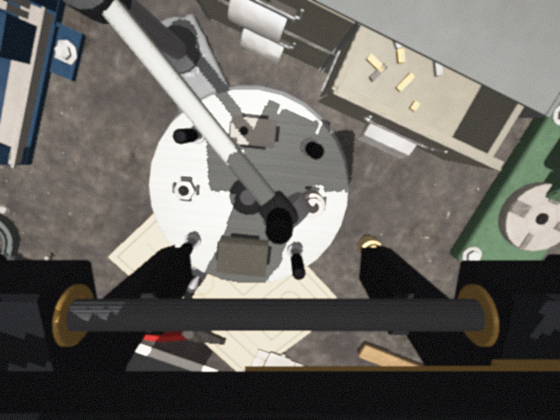

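The wrist view shows the knob between the fingers, with its top around (279,230) against a predicted (270,240), so it is a few mm off.

Run:
```python
from h import *
s=r.get_state()
p=ray('wrist',279,230,.237);print(p,R.from_quat(s['eef_rot']).inv().apply(p-s['tool_pos']))
print(ray('wrist',248,196,.055),ray('wrist',190,290,.046))
```

```text
[ 0.626  -0.0823  0.237 ] [0.0074 0.003  0.0956]
[ 0.5934 -0.0582  0.055 ] [ 0.4391 -0.0344  0.046 ]
```

>>> play_rows(translation=[[0.004,0,0.0],[0,0,0.02],[0,0,0.022],[0,0,0.021],[0,0,0],[0,0,0],[0,0,0],[0,0,0],[0,0,0],[0,0,0],[0,0,0]], delta_rot=[[0,0,0],[0,0,0],[0,0,0],[0,0,0],[0,0,0],[0,0,0],[0,0,0],[0,0,0],[0,0,0],[0,0,0],[0,0,0]], grip=[1,1,1,1,-1,-1,-1,-1,-1,-1,-1], squeeze=12)

```text
clock: 4.3
tool_pos: [0.6223, -0.0795, 0.2697]
eef_rot: [0.98, 0.201, -0.0, 0.0]
contact_force: [-1.4, -2.6, 0.5]
opening: 0.232
finger_force: 1.1
```

```bash
cat >> h.py <<'E'
def arc(c,p,deg,n):
    "tool-frame rows that carry the tool point p about c by deg in n rows, tool not turning"
    v=np.array(p)-c; W=np.array([np.r_[R.from_euler('z',deg*i/n,degrees=True).apply(np.r_[v,0])] for i in range(n+1)])
    t=R.from_quat(r.get_state()['eef_rot']).inv().apply(W)
    return np.diff(np.round(t,3),axis=0).round(3)
E
python3 - <<'E'
from h import *
s=r.get_state();print(s['finger_force'],s['contact_force'])
print(arc([.707,.087],s['tool_pos'][:2],-92,28)[:,:2].tolist())
E
```

```text
1.115160989575088 [-1.4105 -2.5729  0.5279]
[[-0.007, -0.009], [-0.006, -0.008], [-0.006, -0.01], [-0.005, -0.009], [-0.004, -0.01], [-0.004, -0.01], [-0.004, -0.01], [-0.003, -0.01], [-0.002, -0.011], [-0.001, -0.01], [-0.001, -0.011], [-0.001, -0.011], [0.0, -0.01], [0.001, -0.011], [0.002, -0.011], [0.002, -0.01], [0.002, -0.01], [0.004, -0.011], [0.003, -0.01], [0.005, -0.009], [0.005, -0.01], [0.005, -0.009], [0.006, -0.009], [0.007, -0.009], [0.007, -0.008], [0.007, -0.007], [0.008, -0.008], [0.008, -0.006]]
```

>>> play_rows(translation=[[0,0,0],[0,0,0],[-0.003,-0.004,0],[-0.004,-0.005,0],[-0.006,-0.008,0],[-0.006,-0.01,0],[-0.005,-0.009,0],[-0.004,-0.01,0],[-0.004,-0.01,0],[-0.004,-0.01,0],[-0.003,-0.01,0],[-0.002,-0.011,0],[-0.001,-0.01,0]], delta_rot=[[0,0,0],[0,0,0],[0,0,0],[0,0,0],[0,0,0],[0,0,0],[0,0,0],[0,0,0],[0,0,0],[0,0,0],[0,0,0],[0,0,0],[0,0,0]], grip=[-1,-1,-1,-1,-1,-1,-1,-1,-1,-1,-1,-1,-1], squeeze=15)

```text
clock: 5.92
tool_pos: [0.5448, -0.0058, 0.2696]
eef_rot: [0.98, 0.201, -0.001, -0.0]
contact_force: [-0.8, -2.5, -3.0]
opening: 0.197
finger_force: 15.0
```

Held firmly with small forces, so I'm continuing the swing.

>>> play_rows(translation=[[-0.001,-0.011,0],[-0.001,-0.011,0],[0,-0.01,0],[0.001,-0.011,0],[0.002,-0.011,0],[0.002,-0.01,0],[0.002,-0.01,0],[0.004,-0.011,0],[0.003,-0.01,0],[0.005,-0.009,0],[0.005,-0.01,0],[0.005,-0.009,0],[0.006,-0.009,0],[0.007,-0.009,0],[0.007,-0.008,0],[0.007,-0.007,0],[0.008,-0.008,0],[0.005,-0.004,0],[0,0,0]], delta_rot=[[0,0,0],[0,0,0],[0,0,0],[0,0,0],[0,0,0],[0,0,0],[0,0,0],[0,0,0],[0,0,0],[0,0,0],[0,0,0],[0,0,0],[0,0,0],[0,0,0],[0,0,0],[0,0,0],[0,0,0],[0,0,0],[0,0,0]], grip=[-1,-1,-1,-1,-1,-1,-1,-1,-1,-1,-1,-1,-1,-1,-1,-1,-1,-1,-1])

```text
clock: 8.3
tool_pos: [0.5412, 0.1757, 0.2697]
eef_rot: [0.979, 0.202, 0.0, -0.001]
contact_force: [-1.3, 1.0, -2.8]
opening: 0.189
finger_force: 15.0
```

>>> play_rows(translation=[[0,0,0],[0,0,0],[0,0,0],[0,0,0],[0,0,-0.02],[0,0,-0.03],[-0.05,0.02,-0.02],[-0.05,0.03,0],[-0.03,0.02,0]], delta_rot=[[0,0,0],[0,0,0],[0,0,0],[0,0,0],[0,0,0],[0,0,0],[0,0,0],[0,0,0],[0,0,0]], grip=[1,1,1,1,1,1,1,1,1])

```text
clock: 9.43
tool_pos: [0.4474, 0.0566, 0.3401]
eef_rot: [0.98, 0.2, -0.0, 0.001]
contact_force: [0.5, 0.3, -0.7]
opening: 1.0
finger_force: 0.0
```

Run:
```python
from h import *
import cv2
s=r.get_state();print(s['clock'],s['tool_pos'],s['opening'])
a=r.snapshot('top');b=r.snapshot('scene')
cv2.imwrite('pics/top1.png',a);cv2.imwrite('pics/scene1.png',b)
for c in ('top','scene'):
  for t in ['grip_post_1','steel_block_centre','housing_centre','index_pointer','turntable_centre']:
    print(c,t,[(np.array(d['point']),round(d['confidence'],2)) for d in r.look_for(c,t)][:5])
A=cv2.resize(b[150:300,140:310],(453,400),interpolation=3);B=cv2.resize(a[115:255,215:335],(343,400),interpolation=3)
cv2.imwrite('pics/zoom1.png',np.hstack([A,B]))
```

```text
9.425 [0.4474 0.0566 0.3401] 0.9999114410931783
top grip_post_1 [(array([0.6308, 0.0259, 0.0905]), 0.61), (array([ 0.6726, -0.1048,  0.0854]), 0.61)]
top steel_block_centre [(array([ 0.6022, -0.0678,  0.0421]), 0.89)]
top housing_centre [(array([ 0.599 , -0.0702,  0.0425]), 0.85), (array([ 0.6116, -0.0472,  0.0432]), 0.51)]
top index_pointer [(array([ 0.6088, -0.0441,  0.0432]), 0.64), (array([ 0.5455, -0.1383,  0.0891]), 0.49)]
top turntable_centre [(array([ 0.6065, -0.0474,  0.0415]), 0.71), (array([0.6637, 0.1131, 0.1999]), 0.43), (array([ 0.5968, -0.0671,  0.0406]), 0.42)]
scene grip_post_1 [(array([ 0.6736, -0.0962,  0.0768]), 0.73), (array([0.6338, 0.0331, 0.0764]), 0.63), (array([ 0.5052, -0.0084,  0.0775]), 0.61)]
scene steel_block_centre [(array([ 0.5787, -0.0364,  0.0422]), 0.71), (array([0.5822, 0.0042, 0.0405]), 0.64)]
scene housing_centre [(array([ 0.5778, -0.0359,  0.0427]), 0.88)]
scene index_pointer [(array([0.5794, 0.0075, 0.0401]), 0.94)]
scene turntable_centre [(array([0.5771, 0.0017, 0.04  ]), 0.96)]
```

View pics/zoom1.png

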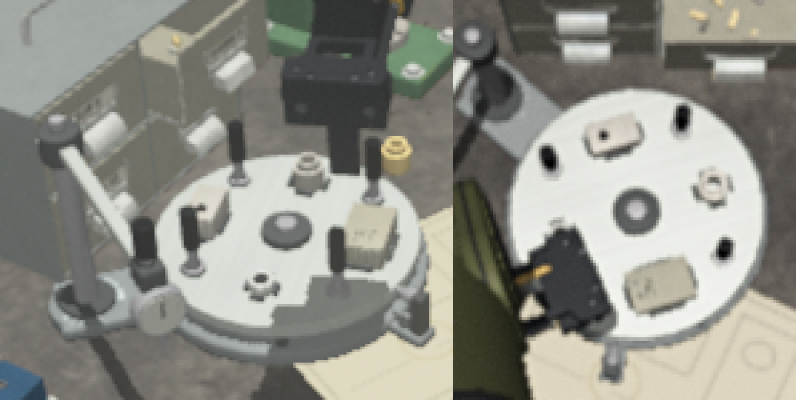

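The gauge arm is clear to the front left. The block with the dark spot is at the back, at (612,132) in the right half, and the housing is at the front next to the pointer (612,350). Now for the precise angles.

Run:
```python
from h import *
Z=lambda u,v:(215+(u-453)*120/343,115+v*140/400)
S=lambda u,v:(140+u*170/453,150+v*150/400)
C=np.array([.589,-.058])
t={'hub':('top',637,209,.055),'tip':('top',615,342,.048),'brk':('top',612,374,.05),'block':('top',611,131,.064),'hous':('top',661,280,.064),'p1':('top',547,152,.11),'p4':('top',682,109,.11),'p3':('top',724,240,.11),
'block2':('scene',212,200,.064),'hous2':('scene',373,226,.064),'brk2':('scene',418,290,.054),'tip2':('scene',400,285,.046),'hub2':('scene',286,221,.055),'p2s':('scene',337,232,.11),'p1s':('scene',188,210,.11),'p4s':('scene',236,124,.11),'p3s':('scene',373,142,.11)}
for n,(c,u,v,z) in t.items():
    p=ray(c,*(Z if c=='top' else S)(u,v),z)[:2];d=p-C;print(n,p,np.hypot(*d).round(4),np.degrees(np.arctan2(d[1],d[0])).round(1))
```

```text
hub [ 0.5894 -0.0592] 0.0012 -72.8
tip [ 0.4602 -0.0375] 0.1304 171.0
brk [ 0.4292 -0.0347] 0.1615 171.7
block [ 0.6652 -0.0341] 0.0798 17.4
hous [ 0.5182 -0.0821] 0.0748 -161.2
p1 [0.6336 0.0248] 0.094 61.7
p4 [ 0.6745 -0.1024] 0.0963 -27.4
p3 [ 0.5489 -0.1405] 0.0917 -115.9
block2 [ 0.6591 -0.0402] 0.0723 14.2
hous2 [ 0.5092 -0.0813] 0.0831 -163.7
brk2 [ 0.4372 -0.0355] 0.1534 171.6
tip2 [ 0.4585 -0.0412] 0.1316 172.7
hub2 [ 0.5885 -0.0574] 0.0008 129.6
p2s [ 0.503 -0.011] 0.098 151.3
p1s [0.6319 0.0276] 0.0957 63.4
p4s [ 0.6699 -0.1002] 0.0912 -27.6
p3s [ 0.5423 -0.1388] 0.0933 -120.0
```

>>> play_rows(translation=[[0.013,0.0436,0],[0.0127,0.0436,0],[0,0,0],[0,0,0],[0,0,0],[0,0,0.05],[0,0,0.05],[0,0,0],[0,0,0]], delta_rot=[[0,0,0],[0,0,0],[0,0,-9],[0,0,-9],[0,0,-8],[0,0,0],[0,0,0],[0,0,0],[0,0,0]], grip=[1,1,1,1,1,1,1,1,1])

```text
clock: 11.15
tool_pos: [0.508, -0.0109, 0.2409]
eef_rot: [0.909, 0.416, 0.001, 0.0]
contact_force: [0.9, -0.4, 0.3]
opening: 0.999
finger_force: 0.0
```

Run:
```python
from h import *
import cv2
s=r.get_state();print(s['clock'],s['tool_pos'],R.from_quat(s['eef_rot']).as_matrix()[:2,1],s['q'])
im=r.snapshot('wrist')
print(pix('wrist',(.505,-.0135,.11)),pix('wrist',(.46,-.038,.046)))
cv2.imwrite('pics/w2.png',im)
```

```text
11.15 [ 0.508  -0.0109  0.2409] [ 0.7571 -0.6534] [ 0.0643  0.6362 -0.2135  1.9781  0.2436  0.5495 -1.029 ]
[272.515 228.622] [254.581  253.7043]
```

View pics/w2.png

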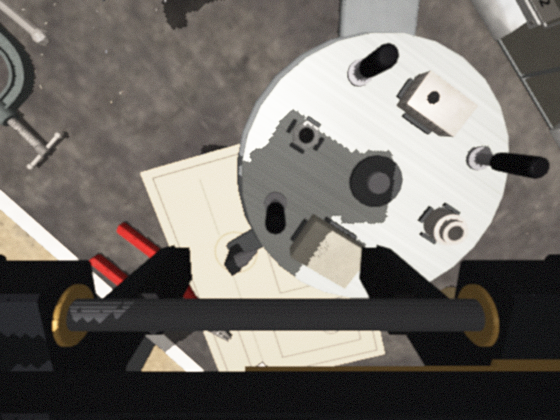

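The post top shows at (276,221), centred between the fingers, so I descend and grip.

>>> play_rows(translation=[[0.001,0,0.04],[0,0,0.04],[0,0,0.023],[0,0,0],[0,0,0],[0,0,0],[0,0,0],[0,0,0],[0,0,0],[0,0,0],[0,0,0],[0,0,0],[0,0,0]], delta_rot=[[0,0,0],[0,0,0],[0,0,0],[0,0,0],[0,0,0],[0,0,0],[0,0,0],[0,0,0],[0,0,0],[0,0,0],[0,0,0],[0,0,0],[0,0,0]], grip=[1,1,1,1,-1,-1,-1,-1,-1,-1,-1,-1,-1], squeeze=15)

```text
clock: 12.82
tool_pos: [0.5082, -0.0106, 0.1367]
eef_rot: [0.909, 0.416, 0.0, 0.0]
contact_force: [1.7, -0.7, -1.5]
opening: 0.17
finger_force: 15.0
```

Run:
```python
from h import *
s=r.get_state();p=s['tool_pos'];C=np.array([.589,-.058]);d=p[:2]-C
print(p,s['contact_force'],s['finger_force'],s['opening'],np.hypot(*d),np.degrees(np.arctan2(d[1],d[0])))
v=.095*d/np.hypot(*d)
print(arc(C,C+v,150,45)[:,:2].tolist())
```

```text
[ 0.5082 -0.0106  0.1367] [ 1.7029 -0.7431 -1.4748] 15.000867837807164 0.1695798052253791 0.09367050272245124 149.6296596036664
[[-0.006, 0.001], [-0.005, 0.001], [-0.005, 0.002], [-0.005, 0.002], [-0.005, 0.002], [-0.005, 0.003], [-0.005, 0.003], [-0.004, 0.003], [-0.005, 0.004], [-0.004, 0.003], [-0.004, 0.004], [-0.003, 0.005], [-0.004, 0.004], [-0.003, 0.004], [-0.003, 0.005], [-0.002, 0.005], [-0.003, 0.005], [-0.002, 0.005], [-0.001, 0.005], [-0.002, 0.006], [-0.001, 0.005], [0.0, 0.006], [-0.001, 0.005], [0.0, 0.006], [0.0, 0.005], [0.001, 0.006], [0.001, 0.005], [0.001, 0.006], [0.001, 0.005], [0.002, 0.005], [0.002, 0.005], [0.002, 0.005], [0.003, 0.005], [0.003, 0.005], [0.003, 0.004], [0.004, 0.005], [0.003, 0.004], [0.004, 0.004], [0.005, 0.003], [0.004, 0.004], [0.004, 0.003], [0.005, 0.003], [0.005, 0.002], [0.005, 0.003], [0.005, 0.002]]
```

>>> play_rows(translation=[[-0.006,0.001,0],[-0.005,0.001,0],[-0.005,0.002,0],[-0.005,0.002,0],[-0.005,0.002,0],[-0.005,0.003,0],[-0.005,0.003,0],[-0.004,0.003,0],[-0.005,0.004,0],[-0.004,0.003,0],[-0.004,0.004,0],[-0.003,0.005,0],[-0.004,0.004,0],[-0.003,0.004,0],[-0.003,0.005,0]], delta_rot=[[0,0,0],[0,0,0],[0,0,0],[0,0,0],[0,0,0],[0,0,0],[0,0,0],[0,0,0],[0,0,0],[0,0,0],[0,0,0],[0,0,0],[0,0,0],[0,0,0],[0,0,0]], grip=[-1,-1,-1,-1,-1,-1,-1,-1,-1,-1,-1,-1,-1,-1,-1])

```text
clock: 14.7
tool_pos: [0.4983, -0.0909, 0.1367]
eef_rot: [0.909, 0.416, -0.001, -0.0]
contact_force: [-2.8, 2.9, 3.4]
opening: 0.174
finger_force: 15.7
```

>>> play_rows(translation=[[-0.002,0.005,0],[-0.003,0.005,0],[-0.002,0.005,0],[-0.001,0.005,0],[-0.002,0.006,0],[-0.001,0.005,0],[0,0.006,0],[-0.001,0.005,0],[0,0.006,0],[0,0.005,0],[0.001,0.006,0],[0.001,0.005,0],[0.001,0.006,0],[0.001,0.005,0],[0.002,0.005,0]], delta_rot=[[0,0,0],[0,0,0],[0,0,0],[0,0,0],[0,0,0],[0,0,0],[0,0,0],[0,0,0],[0,0,0],[0,0,0],[0,0,0],[0,0,0],[0,0,0],[0,0,0],[0,0,0]], grip=[-1,-1,-1,-1,-1,-1,-1,-1,-1,-1,-1,-1,-1,-1,-1])

```text
clock: 16.58
tool_pos: [0.5562, -0.1476, 0.1365]
eef_rot: [0.909, 0.416, -0.0, 0.0]
contact_force: [-2.9, -1.0, 0.6]
opening: 0.176
finger_force: 15.0
```

>>> play_rows(translation=[[0.002,0.005,0],[0.002,0.005,0],[0.003,0.005,0],[0.003,0.005,0],[0.003,0.004,0],[0.004,0.005,0],[0.003,0.004,0],[0.004,0.004,0],[0.005,0.003,0],[0.004,0.004,0],[0.004,0.003,0],[0.005,0.003,0],[0.005,0.002,0],[0.005,0.003,0],[0.005,0.002,0],[0,0,0]], delta_rot=[[0,0,0],[0,0,0],[0,0,0],[0,0,0],[0,0,0],[0,0,0],[0,0,0],[0,0,0],[0,0,0],[0,0,0],[0,0,0],[0,0,0],[0,0,0],[0,0,0],[0,0,0],[0,0,0]], grip=[-1,-1,-1,-1,-1,-1,-1,-1,-1,-1,-1,-1,-1,-1,-1,-1])

```text
clock: 18.58
tool_pos: [0.6376, -0.1405, 0.1368]
eef_rot: [0.909, 0.417, 0.001, 0.0]
contact_force: [-1.1, 1.1, -2.5]
opening: 0.177
finger_force: 15.0
```

Run:
```python
from h import *
import cv2
s=r.get_state();print(s['clock'],s['tool_pos'],s['contact_force'],s['finger_force'],s['q'])
d=s['tool_pos'][:2]-np.array([.589,-.058]);print(np.hypot(*d),np.degrees(np.arctan2(d[1],d[0])))
a=r.snapshot('top');b=r.snapshot('scene')
A=cv2.resize(b[150:300,140:310],(453,400),interpolation=3);B=cv2.resize(a[115:255,215:335],(343,400),interpolation=3)
cv2.imwrite('pics/zoom2.png',np.hstack([A,B]))
```

```text
18.575 [ 0.6376 -0.1405  0.1368] [-1.0595  1.1277 -2.5273] 15.000280241947621 [ 0.2761  0.9419 -0.2446  1.589   0.328   0.6491 -0.8455]
0.09575348141753676 -59.46493712564459
```

View pics/zoom2.png

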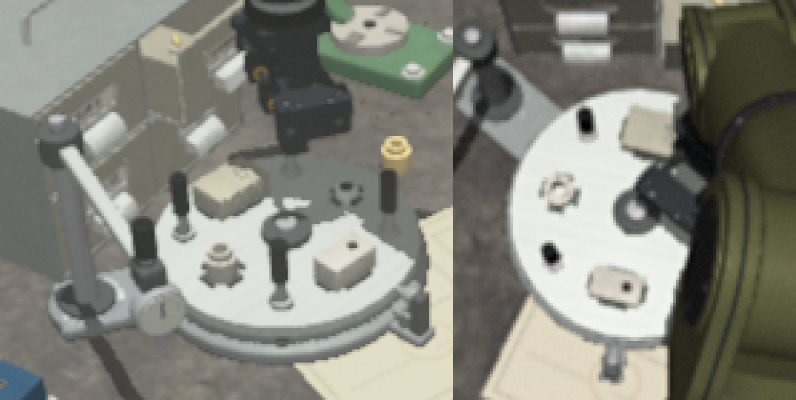

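The block now stands just short of the pointer: block top at (617,284), pointer tip at (615,342), other posts at (586,119) and (551,252) in the right half. Measuring what remains.

Run:
```python
from h import *
Z=lambda u,v:(215+(u-453)*120/343,115+v*140/400)
S=lambda u,v:(140+u*170/453,150+v*150/400)
C=np.array([.589,-.058])
t={'block':('top',617,283,.064),'p4?':('top',586,113,.11),'p1':('top',550,247,.11),'block2':('scene',345,252,.064),'a':('scene',179,177,.11),'b':('scene',389,175,.11),'c':('scene',279,243,.11),'tip':('top',615,342,.048),'brk':('top',612,374,.05)}
for n,(c,u,v,z) in t.items():
    p=ray(c,*(Z if c=='top' else S)(u,v),z)[:2];d=p-C;print(n,p,np.hypot(*d).round(4),np.degrees(np.arctan2(d[1],d[0])).round(1))
s=r.get_state();d=s['tool_pos'][:2]-C;print(arc(C,C+.095*d/np.hypot(*d),5,2)[:,:2].tolist())
```

```text
block [ 0.5154 -0.0399] 0.0758 166.2
p4? [ 0.6711 -0.0118] 0.0942 29.4
p1 [0.543  0.0214] 0.0917 120.1
block2 [ 0.5125 -0.0377] 0.0792 165.1
a [ 0.6673 -0.0069] 0.0935 33.1
b [ 0.5043 -0.1024] 0.0956 -152.4
c [0.5381 0.0257] 0.098 121.3
tip [ 0.4602 -0.0375] 0.1304 171.0
brk [ 0.4292 -0.0347] 0.1615 171.7
[[0.004, 0.001], [0.004, 0.001]]
```

>>> play_rows(translation=[[0.003,0.001,0],[0.003,0.001,0],[0.003,0.001,0],[0,0,0],[0,0,0],[0,0,0]], delta_rot=[[0,0,0],[0,0,0],[0,0,0],[0,0,0],[0,0,0],[0,0,0]], grip=[-1,-1,-1,-1,-1,-1])

```text
clock: 19.42
tool_pos: [0.645, -0.1359, 0.1368]
eef_rot: [0.909, 0.416, 0.001, -0.0]
contact_force: [-3.4, 3.3, 1.4]
opening: 0.178
finger_force: 15.0
```

Run:
```python
from h import *
import cv2
s=r.get_state();print(s['clock'],s['tool_pos'],s['contact_force'],s['finger_force'])
d=s['tool_pos'][:2]-np.array([.589,-.058]);print(np.hypot(*d),np.degrees(np.arctan2(d[1],d[0])))
a=r.snapshot('top');b=r.snapshot('scene')
for t in ['grip_post_1']:
  for c in ('top','scene'): print(c,t,[(np.array(e['point']),round(e['confidence'],2)) for e in r.look_for(c,t)][:5])
A=cv2.resize(b[190:290,220:320],(400,400),interpolation=3);B=cv2.resize(a[155:255,225:325],(400,400),interpolation=3)
cv2.imwrite('pics/zoom3.png',np.hstack([A,B]))
```

```text
19.425 [ 0.645  -0.1359  0.1368] [-3.3691  3.336   1.4243] 14.999699538348068
0.09596132494225766 -54.28685705566538
top grip_post_1 [(array([0.5353, 0.0131, 0.0924]), 0.49), (array([ 0.6662, -0.0037,  0.0848]), 0.42)]
scene grip_post_1 [(array([ 0.6454, -0.1267,  0.0459]), 0.55), (array([0.5348, 0.0258, 0.0768]), 0.53), (array([ 0.5149, -0.1071,  0.076 ]), 0.48), (array([0.6643, 0.0055, 0.0755]), 0.48)]
```

View pics/zoom3.png

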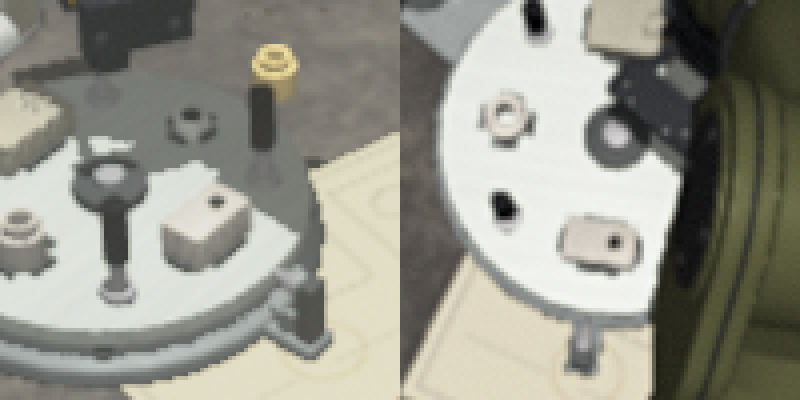

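The block now lies on the hub–pointer line: block top about (601,241), hub (615,135) and tip (586,320), about 2 mm off. The posts give the block at roughly 170.5° and the pointer at 171.3°. Grip holds at 15 N, so I hand it in.

```bash
python3 -c "
from plant import r
print(r.finish_job())"
```

```text
the job is handed in; nothing more can be done
None
```

The job is handed in, with no verdict returned: the gauge arm is swung clear to about 1.37 rad, the steel block is on the pointer (about 2 mm off by camera), and the gripper is still holding grip post 2 at 15 N.

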